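Reset the squeeze-release divider of a bedside caddy and put the things away

ROBOT

A 7-joint arm with a two-finger parallel gripper is mounted at the origin on the work surface. World frame = base frame: x ahead of the robot, y to its left, z up, the work surface at z = 0. Lengths are in m, angles in rad, forces in N, time in s.
With the tool pointing down it reaches from about 0.4 to 0.9 m from the base axis. Payload 5.5 kg.
Tool frame: the origin (TCP) lies midway between the tips of the shut fingers; the grasp point (between the pads) lies 19 mm behind it (r.grip_point_offset is the distance from the TCP to the grasp point, in m); z points along the fingers, y is the line along which they close (so a half turn about z gives the same grasp; the last joint's range is limited). The gripper opens to 92 mm and grips with 3 to 60 N. Pads are 19 mm wide; open, the fingers measure 130 mm over their backs; the gripper's body (75 mm by 190 mm) begins 47 mm behind the grasp point.
Start: joints at [1.469, 0.501, -0.427, 1.55, 0.221, 1.138, -0.21], TCP at [0.232, -0.607, 0.227] pointing down, gripper open.
Joint ranges: [-2.88, 2.88], [-0.31, 2.03], [-1.54, 1.56], [0.2, 2.42], [-1.41, 4.55], [0.19, 2.02], [-2.57, 2.57]. Speed limits (rad/s): [2.57, 2.57, 3.14, 3.14, 3.14, 3.14, 3.14].

INTERFACE

Orientations are given as a unit quaternion [w, x, y, z].
In Python, from bench import r gives the robot as it stands.
- The arm moves only by the tool arm_command, never from a script. Its argument "commands" is text: rows parted by semicolons, each of 7 numbers parted by spaces: the closure, from 0 (fully open) to 1 (shut), then the shift along the tool's x, y, z in m, then the turn, a rotation vector about the tool's x, y, z in rad. In form: grip dx dy dz ax ay az; .... A call has exactly 8 rows; each row shifts and turns the commanded pose from where the row before left it, along the tool's axes as they then stand; what a row does not reach is not made up. A row lasts 1/10 s, in which the tool goes at most 50 mm and 8.59 degrees, less where a joint would pass 70% of its speed; a pose out of reach is approached as far as the arm can. A call with a gripper value outside its range is refused whole. The fingers move at their own pace and stop on an object; the grip force is fixed at half the most. Time passes only in rows, so rows that do not move let the fingers close, or fill a call up. It gives the time, the measured TCP pose, the force, the opening and the grip force at its end, in the units of the state.
- r.state(): the state, without advancing time (a new reading comes with each control period).
- r.grab_frame(name): name is "side" or "top" or "wrist"; returns (picture, depth): 420x560x3 uint8, red, green, blue; 420x560 float32, m along the optical axis (not along the pixel's ray), 0 where there is no reading.
- r.camera_info(name): a dict with "fovy" (degrees; the focal length in pixels is half the picture's height over the tangent of half this angle, whatever the lens; pixels are square), "cx", "cy" (the principal point, pixels), "pose" (4x4, takes a point from camera to world coordinates). Camera axes: x right, y down, z forward; pixel columns grow to the right and rows downward; lengths in m; the calibration is good to about 2 mm. A picture is of the moment at which its call begins: read the wrist's pose just before it. camera_info takes no time and is no camera call; for the wrist camera it gives the pose at the moment of the call.
- r.hand_in(): hands the job in; it is judged then, once.
Trained networks look in the newest picture that a camera, given by its name, has taken for a name from the list of things; names that differ only in an ending like _2 or _b are one class to them, and where a whole thing is asked for, a point or a joint stands for the part that bears it (a point fixed in the world has none). Each returns a list of dicts, best first, with "p" (0 to 1); they miss things now and then, are a little off and sometimes report something else, mostly with a low value. They report only what shows in the picture. A call takes as long as a camera call. They do not tell look-alikes from the thing itself.
- r.spot_in(name, camera): "bbox" ([centre column, centre row, width, height] in pixels, round what is visible of it).
The state is a dict: "t": time; "joint_pos": joint angles; "joint_velocities": joint speeds; "effort": joint torques, N m; "tcp_pos": TCP position; "eef_rot": TCP orientation; "contact_force": force on the tool from outside, world axes, zero at the start; "torque": the same for the moment, N m; "gripper_width": finger opening in m; "finger_force": force on a finger pad.
Only numpy, scipy, OpenCV 4.12 (cv2) and the standard library are available. Lean on these libraries where they do the work, as an engineer would, in place of code of your own. Each camera call takes 0.05 s, during which the arm holds its last target. There are 200 camera calls.

TASK

Squeeze the brass release lever of the bedside caddy's divider against its black grip, slide the divider along to the notch of the green clip and let go, so that the divider is locked in that notch (it may need nudging along until it clicks in). Then stand the snack jar upright in the cork-floored bay and lay the remote control flat, buttons up, in the blue-floored bay on the other side of the divider, setting both down rather than dropping them. Leave the tumbler and the bottle alone.

Things in the scene. Friction and masses are not known exactly. Their poses are not given: they have to be found in the camera images.
- caddy: Fixed wooden bedside caddy, 302 mm (x) by 412 mm (y). Origin on the table, between its ends; x points away from its open front trough, y along its length. Behind the trough, at caddy x = 108 to 142 mm, lies a steel rack (tooth tops 21.5 mm high; notches 17 mm wide, open on top, 28 mm of flat tooth between neighbours), then at x = 156 mm a ledge 22 mm high with three clips.
- trough_floor (a point): Centre of the trough's floor, 6 mm above the table; axes as the caddy's. The trough is 160 mm wide in x (+-80) and 400 mm long in y (+-200); walls 6 mm thick, their tops 30 mm above the table. Its floor is cork at the -y end and blue at the +y end; the divider splits it into the cork bay (-y side) and the blue bay (+y side).
- divider (a joint): Position of the sliding divider along the caddy's +y, in m. It starts at 0 to 0.020, loose in a 37 mm wide parking notch at the cork end; end stop at 0.212. It drags with about 1.5 N. The divider's white panel is 6 mm thick and reaches 55 mm above the table.
- divider_mid (a point): Point of the divider in the middle of its width along y, at table height, below the gap between grip and lever (caddy x = 65 mm); axes as the caddy's. The pawl, grip, lever and panel are all centred on this point's y.
- grip_top (a point): Middle of the top, 108 mm above the table, of the divider's black fixed grip: an upright bar 12 mm thick (x), 60 mm wide (y), clear of other parts above 60 mm. The brass lever, 50 mm wide, stands behind it (+x). At 85 mm height the pair measures 44 mm in x over its outer faces (from 6 mm in front of this point to 38 mm behind it), 28 mm with the lever squeezed right in.
- lever (a joint): Tilt of the brass release lever, rad: 0 = free, leaning away from the grip, held by its spring; 0.28 = squeezed right in, upright. Hinged 30 mm above the table; at 85 mm height it takes up to 10 N. It lifts the pawl out of the notch and is clear of the teeth from 0.14. Below 0.05 the pawl is down in a notch and the divider locked.
- pawl (a point): Middle of the underside of the 12 mm wide brass pawl, on the lever's arm over the rack. Let go between notches, it rests on a tooth (lever at about 0.14); the divider can then be pushed on with 3 to 6 N until the pawl drops into the next notch, the lever springs back to 0 and the divider stops dead, with some 2.5 mm of play to each side.
- green_clip: Green clip, 18 x 10 x 16 mm, on the ledge behind the rack; origin at its underside centre, axes as the caddy's. It marks its notch only roughly: the notch's centre lies 6 to 24 mm beyond the clip towards +y of the caddy, and its exact place is best felt. The divider is in it when its middle is there with the lever back at 0.
- white_clip1: White clip like the green one, marking another notch in the same rough way. The three notches are 45 mm apart; which of the three is the green one's varies.
- white_clip2: Second white clip, as the first.
- jar: Loose snack jar with orange cap, standing, 56 mm across, 85 mm tall, about 0.22 kg; origin at the centre of its underside.
- remote: Loose grey remote control, 130 mm long (its x), 46 mm wide (y), 24 mm thick, about 0.14 kg, buttons up; origin at the centre of its underside.
- tumbler: Glass tumbler, bystander, standing, 76 mm across, 95 mm tall; origin under its centre.
- bottle: Green glass water bottle, bystander, standing, 58 mm across, 200 mm tall; origin under its centre.
Not all that is in view belongs to the job. There is more than one size of the remote; the one meant has the size given above.

How it is judged:
By the outcome, as a careful person would: the job done as asked, in the order asked, and still so for the second after the job is handed in, with the robot touching nothing.
It also fails if it takes over 72 s, if anything falls off the work surface, if the arm or the gripper's body presses on something with over 40 N, if the wrist force passes 120 N, or if a joint passes its speed limit or range.

## Working session

There is one attempt and no reset: what is moved stays moved. The work goes in short steps, Python scripts to look and compute and a tool call to move; the robot and the scene stay as the last step left them, time stands still between calls to the robot, and variables do not carry over. Pictures are saved under pics/ and viewed, at most 10 in all, crops included, and the job is handed in when it is done.

Besides the shell and the picture viewer there is one more tool, called after "Request:" as name(argument=value, ...), one argument or row to a line, values as JSON. arm_command: Moves the arm, as the interface text tells. Its arguments: {"type":"object","properties":{"commands":{"type":"string"}},"required":["commands"]}

```bash
mkdir -p pics; ls
cat > h.py <<'E'
import numpy as np, cv2
from bench import r
def cam(n):
    ci=r.camera_info(n); im,d=r.grab_frame(n)
    f=210/np.tan(np.radians(ci['fovy'])/2)
    return im,d,ci,f
def P(d,ci,f):
    v,u=np.mgrid[:420,:560]
    p=np.stack([(u-ci['cx'])/f*d,(v-ci['cy'])/f*d,d],-1)
    T=np.array(ci['pose']); return p@T[:3,:3].T+T[:3,3]
E
python3 - <<'E'
from h import *
print(r.state())
for n in ['top','side']:
    im,d,ci,f=cam(n); print(n,ci)
    np.savez(f'pics/{n}0.npz',im=im,d=d,p=P(d,ci,f))
    cv2.imwrite(f'pics/{n}0.png',im[...,::-1])
    for k in ['caddy','divider','green_clip','white_clip1','jar','remote','tumbler','bottle','lever','grip_top']:
        print(n,k,[(np.round(x['bbox']).astype(int).tolist(),round(x['p'],2)) for x in r.spot_in(k,n)[:3]])
a=cv2.imread('pics/top0.png');cv2.imwrite('pics/top0b.png',cv2.resize(a,(800,600)))
E
```

```text
pics
{'t': 0.0, 'joint_pos': array([ 1.46919   ,  0.50184624, -0.42680408,  1.55142991,  0.22077938,
        1.13828558, -0.21032143]), 'joint_velocities': array([ 0.00185222, -0.0012352 ,  0.0009937 , -0.0009269 ,  0.00178   ,
       -0.00072784, -0.00112736]), 'effort': array([-1.11305712e-04, -5.66594160e+01, -5.81592008e+00, -2.79112941e+01,
       -6.85634860e-02,  3.08418379e-02,  1.90034089e-04]), 'tcp_pos': array([ 0.23162738, -0.60659312,  0.22568885]), 'eef_rot': array([-9.49876193e-04,  9.83407256e-01,  1.81409072e-01, -1.26805016e-04]), 'contact_force': array([ 0.24122186, -0.46128366, -0.42484431]), 'torque': array([ 0.02799987, -0.0450072 , -0.02472602]), 'finger_force': 0.0, 'gripper_width': 0.09196021548362535}
top {'fovy': 55.31912526655334, 'cx': 278.47450892392817, 'cy': 208.49747987761103, 'pose': array([[-7.91612834e-04, -9.98255077e-01,  5.90438413e-02,
         5.32109209e-01],
       [-9.99848956e-01, -2.35005973e-04, -1.73784284e-02,
         6.17751911e-02],
       [ 1.73619801e-02, -5.90486801e-02, -9.98104110e-01,
         1.13859315e+00],
       [ 0.00000
[... 623 characters left out ...]
4170478, -0.48656868,  0.86207347, -0.87152493],
       [ 0.01592563, -0.87186922, -0.48947976,  0.60120263],
       [ 0.        ,  0.        ,  0.        ,  1.        ]])}
side caddy [([272, 252, 157, 114], 0.9)]
side divider [([264, 268, 128, 55], 0.67)]
side green_clip [([339, 255, 8, 9], 0.64)]
side white_clip1 [([335, 234, 7, 3], 0.57), ([338, 244, 9, 9], 0.37)]
side jar [([257, 356, 35, 62], 0.69)]
side remote [([313, 265, 34, 45], 0.74), ([229, 178, 48, 17], 0.71), ([266, 270, 130, 56], 0.54)]
side tumbler [([293, 167, 26, 36], 0.75), ([259, 356, 35, 62], 0.53)]
side bottle [([384, 318, 44, 111], 0.95)]
side lever [([312, 267, 33, 46], 0.9)]
side grip_top [([267, 269, 128, 57], 0.65)]
```

View pics/top0b.png

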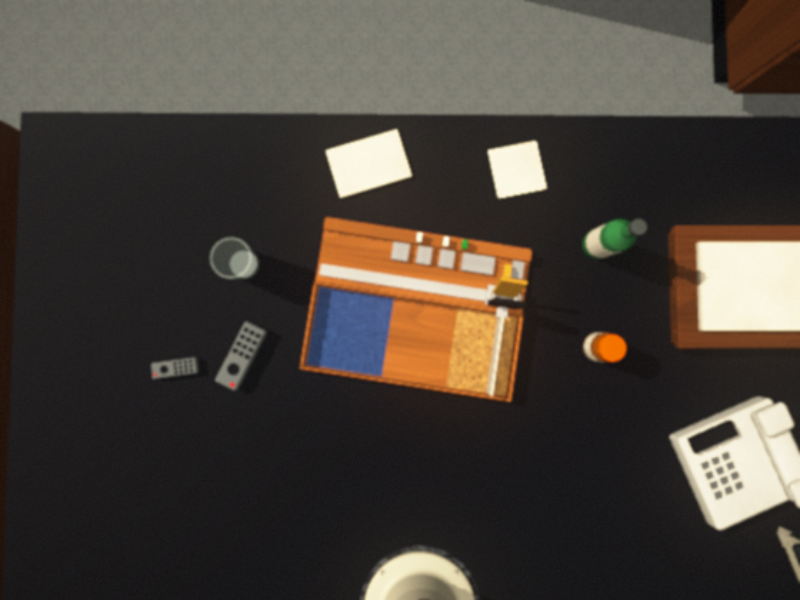

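```bash
python3 -c "
import cv2
a=cv2.imread('pics/side0.png');cv2.imwrite('pics/side0b.png',cv2.resize(a[140:400,160:460],(690,598),interpolation=cv2.INTER_CUBIC))"
```

```text
(no output)
```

View pics/side0b.png

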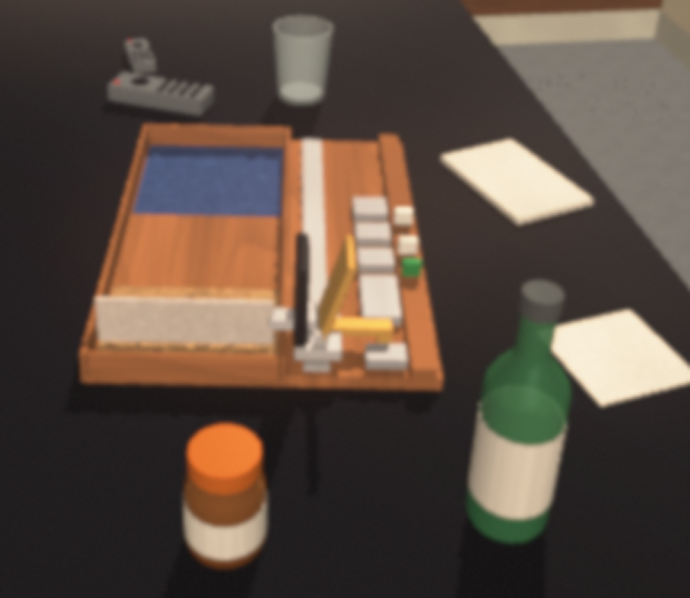

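Top view (800-wide image): the caddy is at centre, with the cork end on the right and the blue end on the left. The jar is at (606,348), the bottle at (615,238) and the tumbler at (233,258). There are two remotes, one large at (240,355) and one small at (175,368). The green clip at (465,244) is the one nearest the cork end. Next I'll measure the remotes' sizes and the caddy pose.

```bash
python3 - <<'E'
from h import *
z=np.load('pics/top0.npz');im,d,p=z['im'],z['d'],z['p']
Z=p[...,2]; print('table z',np.median(Z[300:340,200:320]))
m=((Z>0.008)&(d>0)).astype(np.uint8)
n,lab,st,ce=cv2.connectedComponentsWithStats(m)
for i in range(1,n):
    if st[i,4]<40 : continue
    q=p[lab==i]; c,s,a=cv2.minAreaRect((q[:,:2]*1000).astype(np.float32))
    print(i,ce[i].round(),st[i,4],'rect',np.round(c),np.round(s),round(a,1),'zmax',round(q[:,2].max(),3))
i=lab[230,250]; q=p[lab==i]; q=q[q[:,2]<0.035]
c,s,a=cv2.minAreaRect((q[:,:2]*1000).astype(np.float32)); print('caddy',c,s,a)
i=lab[215,300];print(i)
# tops
for nm,lo,hi in [('jar',.078,.09)]:
    w=(Z>lo)&(Z<hi)&(p[...,0]>.1); n2,l2,s2,c2=cv2.connectedComponentsWithStats(w.astype(np.uint8))
    for k in range(1,n2):
        if s2[k,4]>30: print(nm,c2[k],p[l2==k].mean(0),s2[k,4])
hsv=cv2.cvtColor(im,cv2.COLOR_RGB2HSV)
g=(hsv[...,0]>50)&(hsv[...,0]<75)&(hsv[...,1]>150)&(hsv[...,2]>60)
n2,l2,s2,c2=cv2.connectedComponentsWithStats(g.astype(np.uint8))
for k in range(1,n2):
    if s2[k,4]>8: print('green',c2[k],p[l2==k].mean(0),s2[k,4])
E
python3 -c "
import cv2
a=cv2.imread('pics/top0.png');cv2.imwrite('pics/rem.png',cv2.resize(a[205:290,95:215],(720,510),interpolation=cv2.INTER_CUBIC))"
```

```text
table z 0.0005187406489932656
3 [258. 114.] 1127 rect [870. 101.] [101. 149.] 17.3 zmax 0.017
38 [295. 202.] 9582 rect [580.   5.] [413. 303.] 81.1 zmax 0.115
39 [429. 166.] 809 rect [ 705. -351.] [58. 51.] 23.4 zmax 0.204
40 [515. 200.] 7681 rect [ 621. -621.] [238. 250.] 0.0 zmax 0.06
43 [162. 180.] 591 rect [667. 349.] [73. 74.] 45.7 zmax 0.101
104 [168. 249.] 824 rect [487. 348.] [ 47. 129.] 63.6 zmax 0.033
150 [423. 243.] 495 rect [ 504. -349.] [52. 53.] 35.8 zmax 0.091
223 [318. 254.] 65 rect [468. -63.] [29. 63.] 16.5 zmax 0.014
233 [122. 257.] 359 rect [463. 477.] [31. 88.] 7.5 zmax 0.023
291 [518. 322.] 5779 rect [ 281. -616.] [192. 201.] 23.0 zmax 0.097
304 [554. 383.] 298 rect [ 213. -536.] [71. 48.] 33.6 zmax 0.337
306 [293. 406.] 1843 rect [64.  1.] [206.  87.] 89.2 zmax 0.113
caddy (862.4143676757812, -48.633544921875) (1894.7777099609375, 2695.41064453125) 6.6528730392456055
0
jar [420.21052632 169.89473684] [ 0.69774041 -0.33487458  0.0842453 ] 38
jar [152.97959184 178.20408163] [0.67437501 0.37399621 0.0840205 ] 49
jar [355.68571429 200.62857143] [ 0.61540521 -0.16113448  0.08416486] 35
jar [428.        243.0035461] [ 0.50335812 -0.35083796  0.08550715] 282
jar [536.0625     291.94791667] [ 0.37484357 -0.63337619  0.0864714 ] 96
jar [544.43243243 309.2972973 ] [ 0.32840839 -0.65854813  0.07949895] 37
jar [555.54444444 340.42222222] [ 0.2488995  -0.68140416  0.08435523] 90
green [325.  170.5] [ 0.70286258 -0.08656255  0.03765911] 16
```

View pics/rem.png

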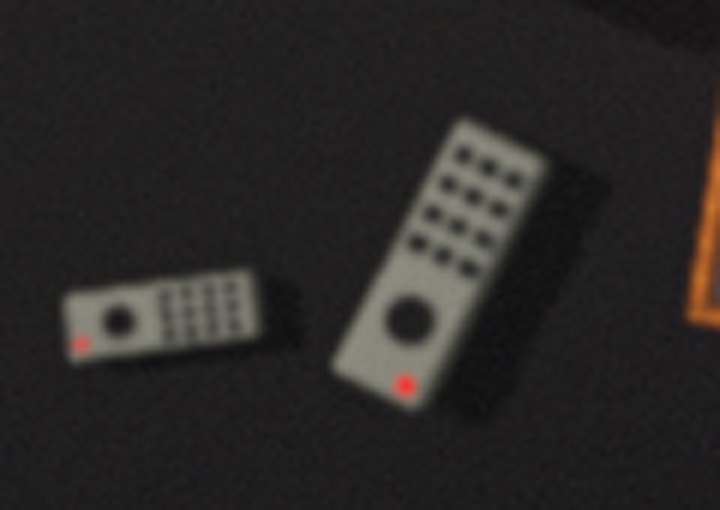

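The large remote at (168,249) px measures 129 x 47 mm, so it is the one meant. The small one, at (122,257), measures 88 x 31 mm. Next I'll get the caddy profile and the grip position.

Run:
```python
from h import *
z=np.load('pics/top0.npz');im,d,p=z['im'],z['d'],z['p']
a=np.radians(-8.9);R=np.array([[np.cos(a),-np.sin(a)],[np.sin(a),np.cos(a)]])
c=(p[...,:2]-[.580,.005])@R; Z=p[...,2]
b=(abs(c[...,0])<.17)&(abs(c[...,1])<.22)
x,y,zz=c[b][:,0],c[b][:,1],Z[b]
for x0 in range(-156,160,4):
    s=(abs(x*1000-x0)<2)&(y>.02)&(y<.15)
    print(x0,np.round(np.percentile(zz[s],[10,50,90])*1000).astype(int),end='; ')
print()
hi=b&(Z>.095); q=np.c_[c[hi],Z[hi]]*1000; print('hi',q.round()[:60].tolist())
s=b&(Z>.045)&(Z<.06)&(c[...,0]<.0); q=c[s]*1000; print('panel',q.min(0),q.max(0),np.median(q,0), len(q))
g=np.array([[.70286,-.08656]])-[.58,.005]; print('green',g@R)
hsv=cv2.cvtColor(im,cv2.COLOR_RGB2HSV)
s=b&(c[...,0]>.1)&(Z>.028)&(Z<.045); print('clips',(c[s]*1000).round().tolist())
```

```text
-156 [-3  0  3]; -152 [26 29 31]; -148 [27 30 33]; -144 [ 5  8 28]; -140 [5 7 9]; -136 [4 7 9]; -132 [ 5  7 10]; -128 [ 4  7 11]; -124 [ 5  8 10]; -120 [ 5  7 10]; -116 [ 5  7 10]; -112 [4 7 9]; -108 [ 5  8 10]; -104 [4 7 9]; -100 [ 4  7 10]; -96 [5 7 9]; -92 [ 5  7 10]; -88 [ 4  7 10]; -84 [4 7 9]; -80 [ 5  7 10]; -76 [4 7 9]; -72 [ 4  7 10]; -68 [ 5  8 10]; -64 [ 4  7 10]; -60 [4 7 9]; -56 [1139 1139 1139]; -52 [ 5  8 10]; -48 [ 5  8 10]; -44 [ 5  7 10]; -40 [5 7 9]; -36 [5 7 9]; -32 [ 5  7 10]; -28 [ 4  7 10]; -24 [ 5  7 10]; -20 [ 5  8 11]; -16 [ 5  7 10]; -12 [ 4  7 10]; -8 [ 4  7 10]; -4 [ 5  8 10]; 0 [ 4  7 10]; 4 [ 5  8 10]; 8 [ 5  7 10]; 12 [ 5  7 11]; 16 [10 28 32]; 20 [15 30 32]; 24 [10 13 15]; 28 [11 13 16]; 32 [10 12 15]; 36 [12 18 20]; 40 [15 17 20]; 44 [15 18 20]; 48 [15 18 20]; 52 [15 18 20]; 56 [12 17 20]; 60 [ 9 13 15]; 64 [10 13 15]; 68 [10 13 15]; 72 [10 12 15]; 76 [10 13 16]; 80 [10 13 15]; 84 [10 13 16]; 88 [11 13 22]; 92 [10 13 22]; 96 [10 13 20]; 100 [10 14 23]; 104 [10 13 22]; 108 [11 14 22]; 112 [10 14 22]; 116 [10 13 21]; 120 [10 14 22]; 124 [11 15 24]; 128
[... 2529 characters left out ...]
 -6.0], [128.0, -31.0], [128.0, -33.0], [128.0, -36.0], [128.0, -38.0], [133.0, -69.0], [134.0, -71.0], [134.0, -74.0], [126.0, -31.0], [127.0, -34.0], [131.0, -67.0], [132.0, -70.0], [131.0, -72.0], [132.0, -75.0], [128.0, -67.0], [128.0, -70.0], [128.0, -72.0], [130.0, -76.0], [127.0, -71.0], [126.0, -73.0], [126.0, -76.0], [124.0, -145.0], [107.0, -54.0], [108.0, -155.0], [109.0, -158.0], [109.0, -160.0], [110.0, -164.0], [102.0, -131.0], [105.0, -155.0], [106.0, -158.0], [106.0, -160.0], [107.0, -163.0], [107.0, -166.0], [103.0, -156.0], [103.0, -158.0], [103.0, -161.0], [104.0, -164.0], [104.0, -166.0], [100.0, -156.0], [100.0, -159.0], [101.0, -162.0], [101.0, -164.0], [102.0, -167.0]]
```

```bash
cat >> h.py <<'E'
from scipy.spatial.transform import Rotation as Ro, Slerp
A=np.radians(-8.9); RC=np.array([[np.cos(A),-np.sin(A)],[np.sin(A),np.cos(A)]]); OC=np.array([.5602,.0081])
def c2w(x,y): return RC@np.array([x,y])+OC
def w2c(xy): return (np.asarray(xy)-OC)@RC
def plan(pos,yaw,n,grip,tot=None):
    """rows from present pose to TCP pos, tool z down, tool y at world angle yaw (deg, half-turn free)"""
    s=r.state(); q=s['eef_rot']; R0=Ro.from_quat([q[1],q[2],q[3],q[0]])
    best=None
    for k in (0,180):
        t=np.radians(yaw+k); y=np.array([np.cos(t),np.sin(t),0]); z=np.array([0,0,-1.]); x=np.cross(y,z)
        R1=Ro.from_matrix(np.c_[x,y,z]); m=(R0.inv()*R1).magnitude()
        if best is None or m<best[0]: best=(m,R1)
    R1=best[1]; w=(R0.inv()*R1).as_rotvec()/n
    dp=(np.asarray(pos)-s['tcp_pos'])/n; R=R0
    print('from',s['tcp_pos'].round(4),'to',np.round(pos,4),'turn/row deg',np.degrees(np.linalg.norm(w)).round(2),'mm/row',(np.linalg.norm(dp)*1000).round(1))
    rows=[]
    for i in range(n):
        rows.append(' '.join([f'{grip:g}']+[f'{v:.4f}' for v in R.inv().apply(dp)]+[f'{v:.3f}' for v in w])); R=R*Ro.from_rotvec(w)
    print(';\n'.join(rows))
def st():
    s=r.state(); print('t',round(s['t'],2),'tcp',s['tcp_pos'].round(4),'caddy',(w2c(s['tcp_pos'][:2])*1000).round(1),'F',s['contact_force'].round(1),'w',round(s['gripper_width'],4),'ff',round(s['finger_force'],1))
E
python3 - <<'E'
from h import *
z=np.load('pics/top0.npz');im,d,p=z['im'],z['d'],z['p']
c=(p[...,:2]-OC)@RC*1000; Z=p[...,2]*1000
b=(d>0)&(c[...,0]>20)&(c[...,0]<130)&(c[...,1]<-110)&(c[...,1]>-205)
for lo,hi in [(100,115),(85,100),(50,85)]:
    s=b&(Z>lo)&(Z<hi); q=c[s]; print(lo,hi,len(q),q.min(0).round(),q.max(0).round(),q.mean(0).round(1))
s=b&(Z>100);print(np.c_[c[s],Z[s]].round().astype(int).tolist())
s=(d>0)&(c[...,0]>112)&(c[...,0]<138)
for y in range(-140,90,3):
    k=s&(abs(c[...,1]-y)<2); print(y,int(np.median(Z[k])),end='; ')
print()
g=c2w(.068,-.161); print(g)
plan([g[0],g[1],.23],-8.9,16,0)
E
```

```text
100 115 185 [  45. -192.] [  94. -133.] [  67.  -161.3]
85 100 55 [  45. -185.] [  89. -131.] [  75.3 -157.9]
50 85 135 [  22. -188.] [  83. -132.] [  67.  -157.9]
[[93, -139, 113], [93, -141, 111], [94, -144, 109], [94, -147, 109], [91, -138, 105], [91, -140, 109], [91, -142, 108], [91, -145, 109], [92, -147, 109], [92, -150, 109], [92, -152, 110], [92, -154, 113], [93, -158, 109], [94, -160, 110], [94, -163, 108], [94, -165, 110], [88, -138, 108], [88, -140, 109], [88, -143, 109], [89, -145, 110], [89, -148, 109], [90, -150, 110], [90, -153, 110], [90, -156, 108], [91, -158, 108], [91, -160, 109], [91, -163, 111], [92, -166, 110], [92, -168, 113], [93, -171, 109], [93, -174, 108], [93, -176, 110], [94, -178, 109], [94, -181, 109], [86, -139, 104], [86, -141, 105], [86, -144, 103], [87, -146, 105], [87, -148, 108], [88, -152, 103], [88, -153, 108], [88, -156, 107], [88, -158, 110], [89, -161, 109], [89, -163, 110], [89, -165, 113], [90, -169, 108], [90, -171, 109], [91, -174, 109], [90, -175, 115], [91, -178, 112], [92, -182, 106], [92, -184, 109], [85, -153, 101], [86, -155, 102], 
[... 2947 characters left out ...]
.000 -0.000 -0.066;
0 0.0327 -0.0157 -0.0002 0.000 -0.000 -0.066;
0 0.0336 -0.0135 -0.0002 0.000 -0.000 -0.066;
0 0.0344 -0.0112 -0.0002 0.000 -0.000 -0.066;
0 0.0351 -0.0090 -0.0002 0.000 -0.000 -0.066;
0 0.0356 -0.0066 -0.0002 0.000 -0.000 -0.066;
0 0.0360 -0.0043 -0.0002 0.000 -0.000 -0.066;
0 0.0362 -0.0019 -0.0002 0.000 -0.000 -0.066;
0 0.0362 0.0005 -0.0002 0.000 -0.000 -0.066;
0 0.0361 0.0028 -0.0002 0.000 -0.000 -0.066;
0 0.0358 0.0052 -0.0002 0.000 -0.000 -0.066;
0 0.0354 0.0075 -0.0002 0.000 -0.000 -0.066;
0 0.0349 0.0099 -0.0002 0.000 -0.000 -0.066;
0 0.0341 0.0121 -0.0002 0.000 -0.000 -0.066;
0 0.0333 0.0143 -0.0002 0.000 -0.000 -0.066;
0 0.0323 0.0165 -0.0002 0.000 -0.000 -0.066
```

Request:
arm_command(
  commands="0 0.0316 -0.0178 0 0 0 -0.066; 0 0.0327 -0.0157 0 0 0 -0.066; 0 0.0336 -0.0135 0 0 0 -0.066; 0 0.0344 -0.0112 0 0 0 -0.066; 0 0.0351 -0.009 0 0 0 -0.066; 0 0.0356 -0.0066 0 0 0 -0.066; 0 0.036 -0.0043 0 0 0 -0.066; 0 0.0362 -0.0019 0 0 0 -0.066",
)

```text
t: 1.9
tcp_pos: [0.4177, -0.3829, 0.227]
eef_rot: [0.0, 0.901, 0.433, 0.0]
contact_force: [-0.4, -0.3, 0.1]
gripper_width: 0.0921
finger_force: 0.0
```

Request:
arm_command(
  commands="0 0.0362 0.0005 0 0 0 -0.066; 0 0.0361 0.0028 0 0 0 -0.066; 0 0.0358 0.0052 0 0 0 -0.066; 0 0.0354 0.0075 0 0 0 -0.066; 0 0.0349 0.0099 0 0 0 -0.066; 0 0.0341 0.0121 0 0 0 -0.066; 0 0.0333 0.0143 0 0 0 -0.066; 0 0.0323 0.0165 0 0 0 -0.066",
)

```text
t: 2.7
tcp_pos: [0.602, -0.1595, 0.2269]
eef_rot: [0.0, 0.757, 0.653, -0.0]
contact_force: [0.3, 0.4, 0.5]
gripper_width: 0.0918
finger_force: 0.0
```

Run:
```python
from h import *
st(); g=c2w(.059,-.161); plan([g[0],g[1],.13],-8.9,3,0)
im,d,ci,f=cam('wrist'); cv2.imwrite('pics/w1.png',cv2.resize(im[...,::-1],(640,480)))
p=P(d,ci,f); c=(p[...,:2]-OC)@RC*1000; Z=p[...,2]*1000
s=(d>0)&(Z>104)&(Z<114)&(abs(c[...,1]+160)<50)&(c[...,0]>20)&(c[...,0]<110)
n,l,stt,ce=cv2.connectedComponentsWithStats(s.astype(np.uint8))
for k in range(1,n):
    if stt[k,4]>50: q=c[l==k]; print(len(q),np.percentile(q,[2,98],axis=0).round(1).tolist(),np.median(Z[l==k]))
```

```text
t 2.7 tcp [ 0.602  -0.1595  0.2269] caddy [  67.3 -159.1] F [0.3 0.4 0.5] w 0.0918 ff 0.0
from [ 0.602  -0.1595  0.2269] to [ 0.5936 -0.1601  0.13  ] turn/row deg 0.15 mm/row 32.4
0 -0.0006 -0.0028 0.0323 0.000 0.000 0.003;
0 -0.0006 -0.0028 0.0323 0.000 0.000 0.003;
0 -0.0006 -0.0028 0.0323 0.000 0.000 0.003
910 [[46.6, -190.3], [57.9, -134.5]] 108.69590614161551
574 [[87.1, -186.0], [95.5, -139.1]] 109.4833642303276
```

Request:
arm_command(
  commands="0 -0.003 -0.0073 0.02 0 0 0; 0 0 0 0.035 0 0 0; 0 0 0 0.035 0 0 0; 0 0 0 0.035 0 0 0; 0 0 0 0.025 0 0 0; 0 0 0 0.011 0 0 0; 0.45 0 0 0 0 0 0; 0.45 0 0 0 0 0 0",
)

```text
t: 3.55
tcp_pos: [0.5945, -0.1624, 0.0668]
eef_rot: [0.001, 0.758, 0.652, 0.001]
contact_force: [0.3, 0.7, -0.5]
gripper_width: 0.0805
finger_force: 0.0
```

Request:
arm_command(
  commands="0.52 0 0 0 0 0 0; 0.56 0 0 0 0 0 0; 0.6 0 0 0 0 0 0; 0.63 0 0 0 0 0 0; 0.66 0 0 0 0 0 0; 0.66 0 0 0 0 0 0; 0.66 0 0 0 0 0 0; 0.66 0 0 0 0 0 0",
)

```text
t: 4.35
tcp_pos: [0.5948, -0.1625, 0.0685]
eef_rot: [0.001, 0.758, 0.652, 0.0]
contact_force: [-2.6, 1.1, 12.0]
gripper_width: 0.0314
finger_force: 8.2
```

Request:
arm_command(
  commands="0.67 0.01 0 0 0 0 0; 0.67 0.02 0 0 0 0 0; 0.67 0.02 0 0 0 0 0; 0.67 0.02 0 0 0 0 0; 0.67 0.015 0 0 0 0 0; 0.67 0.01 0 0 0 0 0; 0.67 0.002 0 0 0 0 0; 0.67 0 0 0 0 0 0",
)

```text
t: 5.15
tcp_pos: [0.6095, -0.0652, 0.068]
eef_rot: [0.001, 0.758, 0.652, 0.001]
contact_force: [-0.5, 2.1, 7.8]
gripper_width: 0.0306
finger_force: 7.1
```

Run:
```python
from h import *
st()
for n in ['wrist','top']:
    im,d,ci,f=cam(n); p=P(d,ci,f); c=(p[...,:2]-OC)@RC*1000; Z=p[...,2]*1000
    cv2.imwrite(f'pics/{n}2.png',im[...,::-1])
    b=(d>0)&(c[...,0]<0)&(c[...,0]>-125)&(Z>48)&(Z<62)&(c[...,1]>-195)&(c[...,1]<195)
    q=c[b]
    if len(q): print(n,'panel',len(q),np.percentile(q,[2,50,98],axis=0).round(1).tolist())
```

```text
t 5.15 tcp [ 0.6095 -0.0652  0.068 ] caddy [ 60.1 -64.8] F [-0.5  2.1  7.8] w 0.0306 ff 7.1
wrist panel 2275 [[-91.8, -67.5], [-47.0, -63.2], [-2.0, -62.0]]
top panel 79 [[-120.8, -66.7], [-78.6, -63.4], [-37.1, -60.7]]
```

Request:
arm_command(
  commands="0.67 -0.0015 0 0 0 0 0; 0.67 0 0 0 0 0 0; 0.6 0 0 0 0 0 0; 0.54 0 0 0 0 0 0; 0.5 0 0 0 0 0 0; 0.47 0 0 0 0 0 0; 0.43 0 0 0 0 0 0; 0.43 0 0 0 0 0 0",
)

```text
t: 6.05
tcp_pos: [0.6095, -0.0677, 0.0665]
eef_rot: [0.001, 0.758, 0.652, 0.001]
contact_force: [5.8, 0.4, -1.8]
gripper_width: 0.052
finger_force: 2.4
```

Run:
```python
from h import *
st()
for n in ['wrist','top']:
    im,d,ci,f=cam(n); p=P(d,ci,f); c=(p[...,:2]-OC)@RC*1000; Z=p[...,2]*1000
    cv2.imwrite(f'pics/{n}3.png',im[...,::-1])
    b=(d>0)&(c[...,0]<0)&(c[...,0]>-125)&(Z>48)&(Z<62)&(c[...,1]>-195)&(c[...,1]<195)
    q=c[b]
    if len(q): print(n,'panel',len(q),np.percentile(q,[2,50,98],axis=0).round(1).tolist())
im,d,ci,f=cam('side')
cv2.imwrite('pics/side3.png',cv2.resize(im[190:350,170:390,::-1],(770,560),interpolation=cv2.INTER_CUBIC))
```

```text
t 6.05 tcp [ 0.6095 -0.0677  0.0665] caddy [ 60.4 -67.2] F [ 5.8  0.4 -1.8] w 0.052 ff 2.4
wrist panel 2105 [[-90.2, -69.3], [-48.3, -65.2], [-2.0, -64.2]]
top panel 81 [[-121.0, -68.9], [-78.2, -65.6], [-36.7, -62.9]]
```

View pics/side3.png

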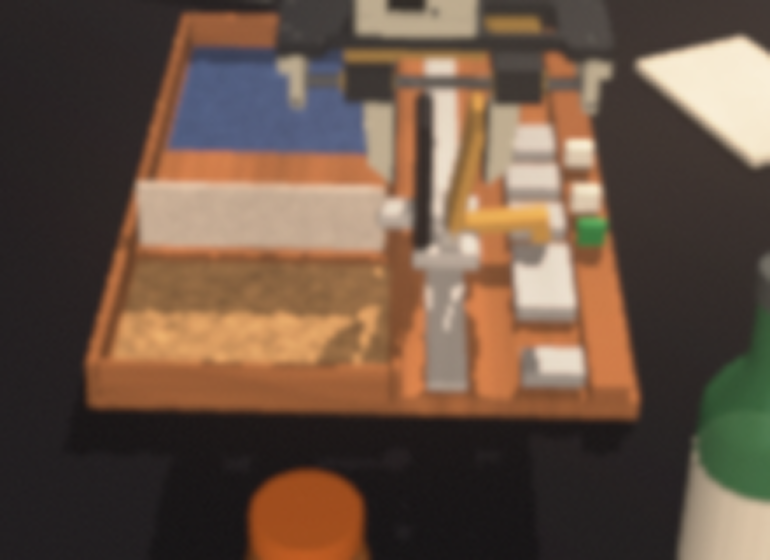

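The side view shows the divider's pawl at the first notch after the long tooth, in line with the green clip at (590,232). The lever looks almost back. I'll open fully, rise and measure the lever.

Request:
arm_command(
  commands="0.2 0 0.002 0 0 0 0; 0 0 0 0 0 0 0; 0 0 0 -0.03 0 0 0; 0 0 0 -0.04 0 0 0; 0 0 0 -0.04 0 0 0; 0 0 0 -0.04 0 0 0; 0 0 0 0 0 0 0; 0 0 0 0 0 0 0",
)

```text
t: 7.0
tcp_pos: [0.6095, -0.0686, 0.2166]
eef_rot: [0.001, 0.758, 0.652, -0.0]
contact_force: [0.3, 0.1, -0.4]
gripper_width: 0.0917
finger_force: 0.0
```

Run:
```python
from h import *
st()
im,d,ci,f=cam('wrist'); cv2.imwrite('pics/w4.png',cv2.resize(im[...,::-1],(640,480)))
p=P(d,ci,f); c=(p[...,:2]-OC)@RC*1000; Z=p[...,2]*1000
s=(d>0)&(Z>104)&(Z<114)&(abs(c[...,1]+65)<50)&(c[...,0]>20)&(c[...,0]<110)
n,l,stt,ce=cv2.connectedComponentsWithStats(s.astype(np.uint8))
for k in range(1,n):
    if stt[k,4]>50: q=c[l==k]; print(len(q),np.percentile(q,[2,98],axis=0).round(1).tolist(),np.median(Z[l==k]))
b=(d>0)&(c[...,0]<0)&(c[...,0]>-125)&(Z>48)&(Z<62)&(c[...,1]>-120)&(c[...,1]<0)
q=c[b]; print('panel',len(q),np.percentile(q,[2,50,98],axis=0).round(1).tolist())
s=(d>0)&(c[...,0]>112)&(c[...,0]<138)
for y in range(-90,-30,2):
    k=s&(abs(c[...,1]-y)<1)
    if k.sum(): print(y,np.percentile(Z[k],[10,50,90]).round().astype(int),end='; ')
```

```text
t 7.0 tcp [ 0.6095 -0.0686  0.2166] caddy [ 60.6 -68.1] F [ 0.3  0.1 -0.4] w 0.0917 ff 0.0
951 [[46.6, -94.6], [57.5, -38.7]] 108.69784021079958
624 [[87.1, -90.2], [95.5, -43.4]] 109.49798390540701
panel 923 [[-118.9, -70.2], [-63.0, -66.6], [-2.7, -64.4]]
-90 [22 23 24]; -88 [22 23 23]; -86 [22 23 24]; -84 [22 23 23]; -82 [22 23 23]; -80 [21 23 23]; -78 [22 23 24]; -76 [22 22 23]; -74 [13 34 36]; -72 [15 35 36]; -70 [30 35 36]; -68 [14 35 36]; -66 [14 35 36]; -64 [13 35 36]; -62 [13 17 36]; -60 [13 27 35]; -58 [ 23 243 258]; -56 [228 246 258]; -54 [22 23 24]; -52 [22 23 24]; -50 [22 23 24]; -48 [ 22 326 327]; -46 [307 309 312]; -44 [307 308 325]; -42 [307 318 323]; -40 [306 307 308]; -38 [306 307 308]; -36 [306 307 308]; -34 [306 307 308]; -32 [290 299 307];
```

View pics/w4.png

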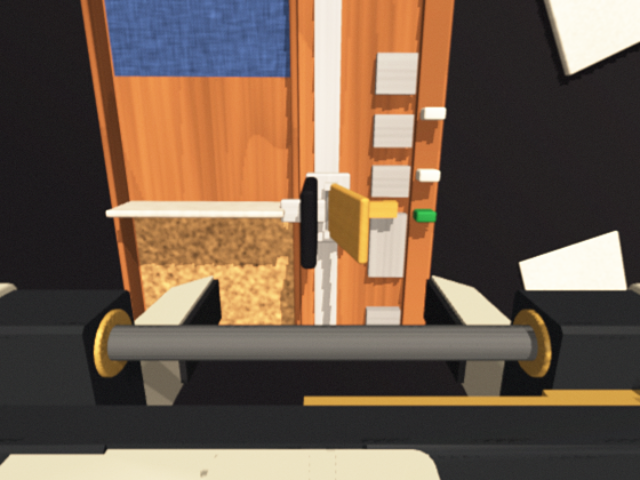

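The lever top is back at x = 87–95 mm, the same as at the start (free in the notch), and the arm lies at the green clip (425,215). The pawl is down in the green notch, so the divider is locked. Next is the jar.

Request:
arm_command(
  commands="0 -0.03 -0.0076 0 0 0 0; 0 -0.04 -0.0076 0 0 0 0; 0 -0.04 -0.0076 0 0 0 0; 0 -0.04 -0.0076 0 0 0 0; 0 -0.04 -0.0076 0 0 0 0; 0 -0.04 -0.0076 0 0 0 0; 0 -0.04 -0.0076 0 0 0 0; 0 -0.0254 -0.0076 0 0 0 0",
)

```text
t: 7.85
tcp_pos: [0.5021, -0.3545, 0.2131]
eef_rot: [-0.002, 0.759, 0.651, -0.001]
contact_force: [0.4, -0.8, -0.0]
gripper_width: 0.0918
finger_force: 0.0
```

Run:
```python
from h import *
st()
for n in ['wrist','top']:
    im,d,ci,f=cam(n); p=P(d,ci,f); Z=p[...,2]
    b=(d>0)&(Z>.06)&(Z<.095)&(np.hypot(p[...,0]-.5035,p[...,1]+.351)<.06)
    q=p[b]; print(n,len(q),q.min(0).round(3) if len(q) else '',q.max(0).round(3) if len(q) else '')
    b&=(Z>.08); q=p[b]
    if len(q): print(cv2.minEnclosingCircle((q[:,:2]*1000).astype(np.float32)))
plan([.5035,-.351,.033],-8.9,5,0)
```

```text
t 7.85 tcp [ 0.5021 -0.3545  0.2131] caddy [  -1.3 -367.3] F [ 0.4 -0.8 -0. ] w 0.0918 ff 0.0
wrist 2607 [ 0.479 -0.378  0.06 ] [ 0.529 -0.328  0.089]
((503.5775451660156, -353.8584899902344), 24.86867904663086)
top 334 [ 0.479 -0.376  0.06 ] [ 0.527 -0.326  0.092]
((502.3464050292969, -351.9872131347656), 25.422271728515625)
from [ 0.5007 -0.3566  0.2128] to [ 0.5035 -0.351   0.033 ] turn/row deg 0.08 mm/row 36.0
0 0.0012 0.0006 0.0359 -0.001 0.000 -0.001;
0 0.0012 0.0005 0.0359 -0.001 0.000 -0.001;
0 0.0012 0.0005 0.0359 -0.001 0.000 -0.001;
0 0.0012 0.0005 0.0359 -0.001 0.000 -0.001;
0 0.0012 0.0004 0.0359 -0.001 0.000 -0.001
```

Request:
arm_command(
  commands="0 0.004 0.0017 0.02 0 0 0; 0 0 0 0.04 0 0 0; 0 0 0 0.04 0 0 0; 0 0 0 0.04 0 0 0; 0 0 0 0.03 0 0 0; 0 0 0 0.01 0 0 0; 0.3 0 0 0 0 0 0; 0.5 0 0 0 0 0 0",
)

```text
t: 8.75
tcp_pos: [0.5087, -0.3471, 0.0365]
eef_rot: [0.0, 0.758, 0.652, 0.0]
contact_force: [0.6, 0.4, 0.8]
gripper_width: 0.0802
finger_force: 0.0
```

Request:
arm_command(
  commands="0.8 0 0 0 0 0 0; 1 0 0 0 0 0 0; 1 0 0 0 0 0 0; 1 0 0 0 0 0 0; 1 0 0 -0.01 0 0 0; 1 0 0 -0.03 0 0 0; 1 0 0 -0.03 0 0 0; 1 0 0 -0.03 0 0 0",
)

```text
t: 9.55
tcp_pos: [0.5083, -0.3472, 0.1372]
eef_rot: [0.0, 0.758, 0.652, 0.001]
contact_force: [-0.2, -0.8, -2.4]
gripper_width: 0.0553
finger_force: 30.0
```

Request:
arm_command(
  commands="1 0.02 -0.006 0 0 0 0; 1 0.035 -0.01 0 0 0 0; 1 0.04 -0.0125 0 0 0 0; 1 0.04 -0.0125 0 0 0 0; 1 0.04 -0.0125 0 0 0 0; 1 0.03 -0.01 0 0 0 0; 1 0.0155 0 0 0 0 0; 1 0 0 0 0 0 0",
)

```text
t: 10.35
tcp_pos: [0.4788, -0.1168, 0.1367]
eef_rot: [0.001, 0.756, 0.654, 0.001]
contact_force: [1.3, 0.2, -2.0]
gripper_width: 0.0552
finger_force: 30.0
```

Run:
```python
from h import *
st()
im,d,ci,f=cam('side')
cv2.imwrite('pics/side5.png',cv2.resize(im[150:350,170:420,::-1],(750,600),interpolation=cv2.INTER_CUBIC))
p=P(d,ci,f); c=(p[...,:2]-OC)@RC*1000
h=cv2.cvtColor(im,cv2.COLOR_RGB2HSV); b=(h[...,0]<14)&(h[...,1]>200)&(h[...,2]>150)&(p[...,2]>.12)&(p[...,2]<.25)&(d>0)
print(np.percentile(c[b],[2,50,98],axis=0).round().tolist(),np.percentile(p[b][:,2],[2,50,98]))
```

```text
t 10.35 tcp [ 0.4788 -0.1168  0.1367] caddy [ -61.1 -136. ] F [ 1.3  0.2 -2. ] w 0.0552 ff 30.0
[[-77.0, -160.0], [-77.0, -160.0], [-77.0, -160.0]] [0.18549217 0.18549217 0.18549217]
```

Request:
arm_command(
  commands="1 0 0 0.01 0 0 0; 1 0 0 0.025 0 0 0; 1 0 0 0.025 0 0 0; 1 0 0 0.02 0 0 0; 1 0 0 0.008 0 0 0; 1 0 0 0.002 0 0 0; 1 0 0 0 0 0 0; 1 0 0 0 0 0 0",
)

```text
t: 11.2
tcp_pos: [0.4788, -0.1204, 0.0465]
eef_rot: [0.001, 0.758, 0.652, 0.0]
contact_force: [-0.1, 0.6, -2.2]
gripper_width: 0.0553
finger_force: 30.0
```

Request:
arm_command(
  commands="1 0 0 0.001 0 0 0; 1 0 0 0.001 0 0 0; 1 0 0 0.0008 0 0 0; 1 0 0 0.0005 0 0 0; 1 0 0 0 0 0 0; 1 0 0 0 0 0 0; 1 0 0 0 0 0 0; 1 0 0 0 0 0 0",
)

```text
t: 12.0
tcp_pos: [0.4782, -0.1201, 0.0427]
eef_rot: [0.0, 0.758, 0.652, -0.0]
contact_force: [-1.7, -0.1, 4.5]
gripper_width: 0.0558
finger_force: 30.0
```

Request:
arm_command(
  commands="0.36 0 0 0 0 0 0; 0.33 0 0 0 0 0 0; 0.28 0 0 0 0 0 0; 0.18 0 0 0 0 0 0; 0.15 0 0 0 0 0 0; 0.15 0 0 -0.03 0 0 0; 0.15 0 0 -0.05 0 0 0; 0.15 0 0 -0.05 0 0 0",
)

```text
t: 12.8
tcp_pos: [0.4771, -0.1194, 0.1732]
eef_rot: [-0.001, 0.758, 0.652, -0.0]
contact_force: [0.7, -1.3, -0.2]
gripper_width: 0.0781
finger_force: 0.0
```

Run:
```python
from h import *
st()
R=[.487,.348]; yaw=63.6
im,d,ci,f=cam('top'); p=P(d,ci,f); c=(p[...,:2]-OC)@RC*1000; Z=p[...,2]*1000
b=(d>0)&(Z>70)&(Z<95)&(abs(c[...,0]+60)<50)&(abs(c[...,1]+145)<50); q=c[b]
if len(q): print('jar',len(q),q.min(0),q.max(0),np.median(Z[b]))
m=((Z>8)&(d>0)&(np.hypot(p[...,0]-R[0],p[...,1]-R[1])<.09)&(p[...,1]<.43)).astype(np.uint8)
q=p[m>0]; print('remote',cv2.minAreaRect((q[:,:2]*1000).astype(np.float32)),np.median(Z[m>0]))
cv2.imwrite('pics/top6.png',cv2.resize(im[120:320,90:390,::-1],(780,520),interpolation=cv2.INTER_CUBIC))
plan([.487,.348,.18],63.6,12,0.0)
```

```text
t 12.8 tcp [ 0.4771 -0.1194  0.1732] caddy [ -62.4 -138.9] F [ 0.7 -1.3 -0.2] w 0.0781 ff 0.0
jar 92 [ -84.2489902  -145.15531953] [ -38.9171782  -119.42799872] 91.25152727075536
remote ((487.0045471191406, 346.3663330078125), (108.68452453613281, 124.97504425048828), 26.616188049316406) 24.31722539206227
from [ 0.4824 -0.1196  0.181 ] to [0.487 0.348 0.18 ] turn/row deg 6.01 mm/row 39.0
0 0.0386 -0.0054 -0.0000 0.001 0.001 -0.105;
0 0.0389 -0.0013 0.0000 0.001 0.001 -0.105;
0 0.0389 0.0028 0.0000 0.001 0.001 -0.105;
0 0.0384 0.0068 0.0000 0.001 0.001 -0.105;
0 0.0374 0.0108 0.0001 0.001 0.001 -0.105;
0 0.0361 0.0147 0.0001 0.001 0.001 -0.105;
0 0.0344 0.0184 0.0001 0.001 0.001 -0.105;
0 0.0323 0.0219 0.0001 0.001 0.001 -0.105;
0 0.0298 0.0251 0.0001 0.001 0.001 -0.105;
0 0.0270 0.0281 0.0001 0.001 0.001 -0.105;
0 0.0239 0.0308 0.0001 0.001 0.001 -0.105;
0 0.0206 0.0331 0.0001 0.001 0.001 -0.105
```

View pics/top6.png

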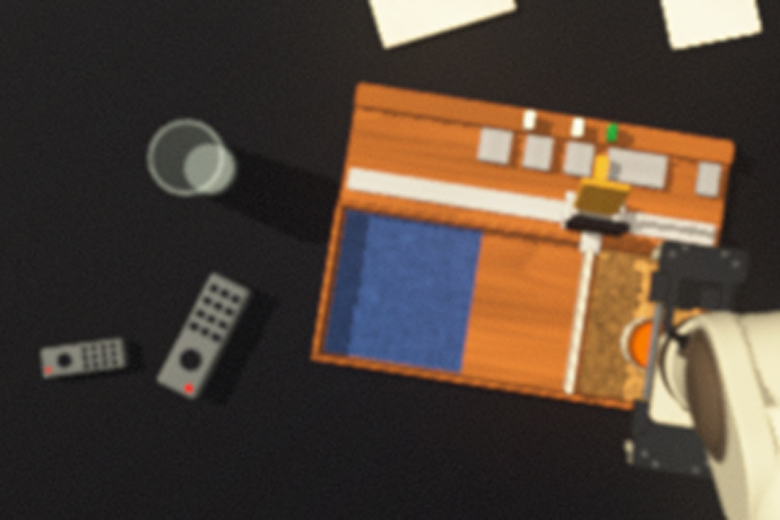

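The top view shows the jar's cap at (640,343) inside the cork bay, partly hidden by the arm, with the lever and arm still at the green clip (612,132). Next is the large remote at (203,335).

Request:
arm_command(
  commands="0 0.0386 -0.0054 0 0 0 -0.105; 0 0.0389 -0.0013 0 0 0 -0.105; 0 0.0389 0.0028 0 0 0 -0.105; 0 0.0384 0.0068 0 0 0 -0.105; 0 0.0374 0.0108 0 0 0 -0.105; 0 0.0361 0.0147 0 0 0 -0.105; 0 0.0344 0.0184 0 0 0 -0.105; 0 0.0323 0.0219 0 0 0 -0.105",
)

```text
t: 13.65
tcp_pos: [0.4814, 0.1932, 0.1724]
eef_rot: [0.0, 0.425, 0.905, -0.0]
contact_force: [0.6, 0.2, 0.5]
gripper_width: 0.0922
finger_force: 0.0
```

Request:
arm_command(
  commands="0 0.0298 0.0251 0 0 0 -0.105; 0 0.027 0.0281 0 0 0 -0.105; 0 0.0239 0.0308 0 0 0 -0.105; 0 0.0206 0.0331 0 0 0 -0.105; 0 0 0 0 0 0 0; 0 0 0 0 0 0 0; 0 0 0 0 0 0 0; 0 0 0 0 0 0 0",
)

```text
t: 14.45
tcp_pos: [0.4837, 0.3459, 0.1722]
eef_rot: [0.0, 0.23, 0.973, -0.001]
contact_force: [-0.0, 0.5, 0.6]
gripper_width: 0.0925
finger_force: 0.0
```

Run:
```python
from h import *
st()
for n in ['wrist','top']:
    im,d,ci,f=cam(n); p=P(d,ci,f); Z=p[...,2]*1000
    m=((Z>10)&(Z<35)&(d>0)&(np.hypot(p[...,0]-.487,p[...,1]-.347)<.078)).astype(np.uint8)
    nn,l,s,ce=cv2.connectedComponentsWithStats(m); k=1+np.argmax(s[1:,4]); q=p[l==k]
    print(n,s[k,4],cv2.minAreaRect((q[:,:2]*1000).astype(np.float32)),np.median(q[:,2]))
    c=(p[...,:2]-OC)@RC*1000
    b=(d>0)&(Z>75)&(Z<98)&(abs(c[...,0]+60)<50)&(abs(c[...,1]+145)<50); q=c[b]
    if len(q): print('jar',len(q),q.min(0),q.max(0),np.median(Z[b]))
plan([.487,.347,.006],63.6,5,0)
```

```text
t 14.45 tcp [0.4837 0.3459 0.1722] caddy [-127.8  321.9] F [-0.   0.5  0.6] w 0.0925 ff 0.0
wrist 6442 ((486.0887451171875, 346.48077392578125), (46.06156921386719, 128.40701293945312), 63.45267868041992) 0.02517063753034099
top 428 ((512.8118896484375, 334.3313903808594), (47.10658645629883, 71.40547943115234), 64.06301879882812) 0.02447614747672866
jar 297 [ -84.79721584 -168.66690932] [ -36.50151272 -119.62649725] 91.31339235757285
from [0.4837 0.3462 0.1724] to [0.487 0.347 0.006] turn/row deg 0.03 mm/row 33.3
0 -0.0005 0.0005 0.0333 -0.000 0.000 -0.000;
0 -0.0005 0.0005 0.0333 -0.000 0.000 -0.000;
0 -0.0005 0.0004 0.0333 -0.000 0.000 -0.000;
0 -0.0005 0.0004 0.0333 -0.000 0.000 -0.000;
0 -0.0005 0.0004 0.0333 -0.000 0.000 -0.000
```

Request:
arm_command(
  commands="0 -0.002 0.0013 0.02 0 0 0; 0 0 0 0.04 0 0 0; 0 0 0 0.04 0 0 0; 0 0 0 0.04 0 0 0; 0 0 0 0.02 0 0 0; 0 0 0 0.006 0 0 0; 0 0 0 0 0 0 0; 0.3 0 0 0 0 0 0",
)

```text
t: 15.35
tcp_pos: [0.4863, 0.3491, 0.008]
eef_rot: [0.001, 0.228, 0.974, 0.001]
contact_force: [-0.1, 0.6, 0.9]
gripper_width: 0.0876
finger_force: 0.0
```

Request:
arm_command(
  commands="0.5 0 0 0 0 0 0; 0.8 0 0 0 0 0 0; 1 0 0 0 0 0 0; 1 0 0 0 0 0 0; 1 0 0 0 0 0 0; 1 0 0 0 0 0 0; 1 0 0 -0.01 0 0 0; 1 0 0 -0.03 0 0 0",
)

```text
t: 16.15
tcp_pos: [0.4836, 0.3462, 0.0445]
eef_rot: [-0.002, 0.228, 0.974, -0.002]
contact_force: [0.4, -0.6, -1.5]
gripper_width: 0.046
finger_force: 30.0
```

Request:
arm_command(
  commands="1 0 0 -0.04 0 0 0; 1 0 0 -0.04 0 0 0; 1 0 0 -0.03 0 0 0; 1 0 0 0 0 0 0; 1 0 0 0 0 0 0; 1 0 0 0 0 0 0; 1 0 0 0 0 0 0; 1 0 0 0 0 0 0",
)

```text
t: 16.95
tcp_pos: [0.4848, 0.3475, 0.1552]
eef_rot: [-0.001, 0.228, 0.974, -0.001]
contact_force: [0.0, -0.1, -1.5]
gripper_width: 0.0458
finger_force: 30.0
```

Run:
```python
from h import *
st(); g=c2w(-.045,.120)
plan([g[0],g[1],r.state()['tcp_pos'][2]],-8.9,15,1)
```

```text
t 16.95 tcp [0.4848 0.3475 0.1552] caddy [-127.1  323.7] F [ 0.  -0.1 -1.5] w 0.0458 ff 30.0
from [0.4848 0.3475 0.1552] to [0.5343 0.1336 0.1552] turn/row deg 4.83 mm/row 14.6
1 -0.0093 -0.0113 0.0000 -0.000 -0.000 0.084;
1 -0.0102 -0.0105 0.0000 -0.000 -0.000 0.084;
1 -0.0111 -0.0096 0.0000 -0.000 -0.000 0.084;
1 -0.0118 -0.0086 0.0000 -0.000 -0.000 0.084;
1 -0.0125 -0.0076 0.0000 -0.000 -0.000 0.084;
1 -0.0131 -0.0065 0.0000 -0.000 -0.000 0.084;
1 -0.0136 -0.0054 -0.0000 -0.000 -0.000 0.084;
1 -0.0140 -0.0042 -0.0000 -0.000 -0.000 0.084;
1 -0.0143 -0.0030 -0.0000 -0.000 -0.000 0.084;
1 -0.0145 -0.0018 -0.0000 -0.000 -0.000 0.084;
1 -0.0146 -0.0006 -0.0000 -0.000 -0.000 0.084;
1 -0.0146 0.0007 -0.0000 -0.000 -0.000 0.084;
1 -0.0145 0.0019 -0.0000 -0.000 -0.000 0.084;
1 -0.0143 0.0031 -0.0000 -0.000 -0.000 0.084;
1 -0.0140 0.0043 -0.0000 -0.000 -0.000 0.084
```

Request:
arm_command(
  commands="1 -0.0093 -0.0113 0 0 0 0.084; 1 -0.0102 -0.0105 0 0 0 0.084; 1 -0.0111 -0.0096 0 0 0 0.084; 1 -0.0118 -0.0086 0 0 0 0.084; 1 -0.0125 -0.0076 0 0 0 0.084; 1 -0.0131 -0.0065 0 0 0 0.084; 1 -0.0136 -0.0054 0 0 0 0.084; 1 -0.014 -0.0042 0 0 0 0.084",
)

```text
t: 17.75
tcp_pos: [0.5116, 0.2334, 0.1558]
eef_rot: [-0.0, 0.538, 0.843, -0.0]
contact_force: [-0.5, -0.9, -1.7]
gripper_width: 0.0454
finger_force: 30.0
```

Request:
arm_command(
  commands="1 -0.0143 -0.003 0 0 0 0.084; 1 -0.0145 -0.0018 0 0 0 0.084; 1 -0.0146 -0.0006 0 0 0 0.084; 1 -0.0146 0.0007 0 0 0 0.084; 1 -0.0145 0.0019 0 0 0 0.084; 1 -0.0143 0.0031 0 0 0 0.084; 1 -0.014 0.0043 0 0 0 0.084; 1 0 0 0 0 0 0",
)

```text
t: 18.55
tcp_pos: [0.5357, 0.1318, 0.1557]
eef_rot: [0.0, 0.759, 0.651, -0.001]
contact_force: [-1.1, -0.4, -1.1]
gripper_width: 0.0461
finger_force: 30.0
```

Run:
```python
from h import *
st(); im,d,ci,f=cam('wrist'); p=P(d,ci,f); c=(p[...,:2]-OC)@RC*1000; Z=p[...,2]*1000
st()
cv2.imwrite('pics/w7.png',cv2.resize(im[...,::-1],(640,480)))
g=c2w(-.045,.120); plan([g[0],g[1],.02],-8.9,5,1)
im,d,ci,f=cam('side');cv2.imwrite('pics/side7.png',cv2.resize(im[110:330,170:440,::-1],(736,600),interpolation=cv2.INTER_CUBIC))
```

```text
t 18.55 tcp [0.5357 0.1318 0.1557] caddy [-43.4 118.4] F [-1.1 -0.4 -1.1] w 0.0461 ff 30.0
t 18.6 tcp [0.5353 0.1335 0.1559] caddy [-44. 120.] F [ 0.   0.1 -0.7] w 0.046 ff 30.0
from [0.5353 0.1335 0.1559] to [0.5343 0.1336 0.02  ] turn/row deg 0.06 mm/row 27.2
1 0.0000 -0.0002 0.0272 -0.000 0.000 0.001;
1 0.0000 -0.0002 0.0272 -0.000 0.000 0.001;
1 0.0000 -0.0002 0.0272 -0.000 0.000 0.001;
1 0.0000 -0.0002 0.0272 -0.000 0.000 0.001;
1 0.0000 -0.0002 0.0272 -0.000 0.000 0.001
```

View pics/side7.png

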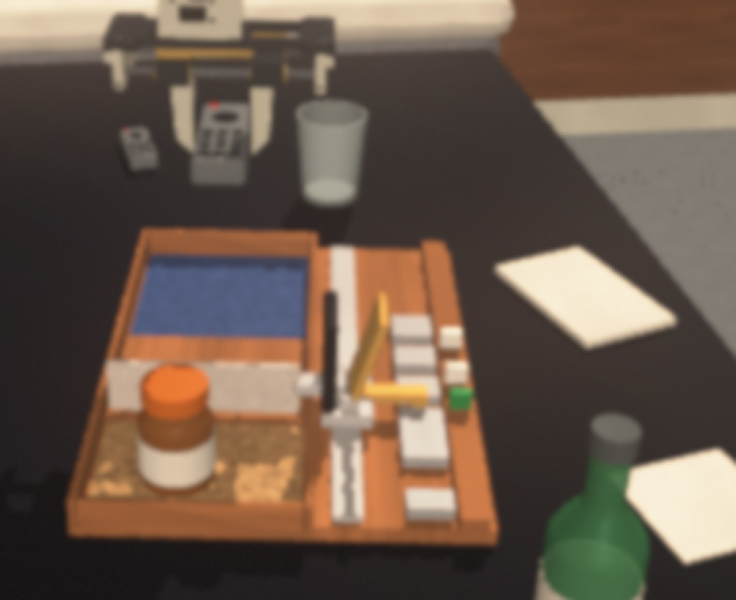

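The side view shows the jar standing in the cork bay at (175,425), the divider locked by the green clip (460,398), and the remote held level at (220,145) over the blue bay. Lowering it now.

Request:
arm_command(
  commands="1 0 -0.001 0.02 0 0 0; 1 0 0 0.035 0 0 0; 1 0 0 0.035 0 0 0; 1 0 0 0.03 0 0 0; 1 0 0 0.013 0 0 0; 1 0 0 0.005 0 0 0; 1 0 0 0 0 0 0; 1 0 0 0 0 0 0",
)

```text
t: 19.45
tcp_pos: [0.5355, 0.1353, 0.0198]
eef_rot: [0.0, 0.758, 0.652, 0.001]
contact_force: [-0.1, 0.6, -2.4]
gripper_width: 0.0456
finger_force: 30.0
```

Request:
arm_command(
  commands="1 0 0 0.002 0 0 0; 1 0 0 0.001 0 0 0; 1 0 0 0.001 0 0 0; 1 0 0 0.001 0 0 0; 1 0 0 0.0005 0 0 0; 1 0 0 0 0 0 0; 1 0 0 0 0 0 0; 1 0 0 0 0 0 0",
)

```text
t: 20.25
tcp_pos: [0.5344, 0.1345, 0.0129]
eef_rot: [0.0, 0.758, 0.652, 0.0]
contact_force: [-0.8, 0.5, -0.9]
gripper_width: 0.0455
finger_force: 30.0
```

Request:
arm_command(
  commands="1 0 0 0.0008 0 0 0; 1 0 0 0.0007 0 0 0; 1 0 0 0 0 0 0; 1 0 0 0 0 0 0; 1 0 0 0 0 0 0; 1 0 0 0 0 0 0; 1 0 0 0 0 0 0; 1 0 0 0 0 0 0",
)

```text
t: 21.05
tcp_pos: [0.5345, 0.1346, 0.0125]
eef_rot: [0.0, 0.758, 0.652, -0.0]
contact_force: [-2.7, -1.4, 9.2]
gripper_width: 0.0457
finger_force: 30.0
```

Request:
arm_command(
  commands="0.46 0 0 -0.0004 0 0 0; 0.42 0 0 0 0 0 0; 0.36 0 0 0 0 0 0; 0.3 0 0 0 0 0 0; 0.3 0 0 0 0 0 0; 0.3 0 0 -0.02 0 0 0; 0.3 0 0 -0.04 0 0 0; 0.3 0 0 -0.05 0 0 0",
)

```text
t: 21.85
tcp_pos: [0.5326, 0.1341, 0.1212]
eef_rot: [-0.001, 0.758, 0.652, -0.002]
contact_force: [0.6, -0.3, 0.1]
gripper_width: 0.0642
finger_force: 0.0
```

Request:
arm_command(
  commands="0.3 0 0 -0.04 0 0 0; 0.3 0 -0.04 -0.04 0 0 0; 0.3 0 -0.04 0 0 0 0; 0.3 0 -0.04 0 0 0 0; 0.3 0 0 0 0 0 0; 0.3 0 0 0 0 0 0; 0.3 0 0 0 0 0 0; 0.3 0 0 0 0 0 0",
)

```text
t: 22.65
tcp_pos: [0.4214, 0.1517, 0.1972]
eef_rot: [-0.0, 0.758, 0.652, 0.0]
contact_force: [0.0, -0.9, 0.6]
gripper_width: 0.0641
finger_force: 0.0
```

Run:
```python
from h import *
st(); im,d,ci,f=cam('side');p=P(d,ci,f); c=(p[...,:2]-OC)@RC*1000; Z=p[...,2]*1000
cv2.imwrite('pics/side8.png',cv2.resize(im[150:330,170:390,::-1],(733,600),interpolation=cv2.INTER_CUBIC))
im,d,ci,f=cam('top');p=P(d,ci,f); c=(p[...,:2]-OC)@RC*1000; Z=p[...,2]*1000
b=(d>0)&(Z>20)&(Z<45)&(c[...,0]>-120)&(c[...,0]<30)&(c[...,1]>-50)&(c[...,1]<195)
q=c[b]; print('remote',len(q),np.percentile(q,[1,99],axis=0).round(),np.percentile(Z[b],[5,50,95]).round(1))
b=(d>0)&(Z>75)&(Z<98)&(abs(c[...,0]+60)<50)&(abs(c[...,1]+145)<50); q=c[b]; print('jar',q.min(0),q.max(0),np.median(Z[b]))
for lo,hi in [(30,60),(80,110)]:
    b=(d>0)&(Z>100)&(Z<114)&(c[...,0]>lo)&(c[...,0]<hi)&(abs(c[...,1]+65)<45); print(np.percentile(c[b],[2,98],axis=0).round(1).tolist())
```

```text
t 22.65 tcp [0.4214 0.1517 0.1972] caddy [-159.3  120.4] F [ 0.  -0.9  0.6] w 0.0641 ff 0.0
remote 778 [[-67.  58.]
 [-22. 185.]] [26.4 30.5 34.1]
jar [ -84.86717302 -168.46436371] [ -36.50271845 -120.09150218] 91.32276374008241
[[45.5, -93.7], [56.9, -38.3]]
[[85.0, -88.8], [94.8, -42.7]]
```

View pics/side8.png

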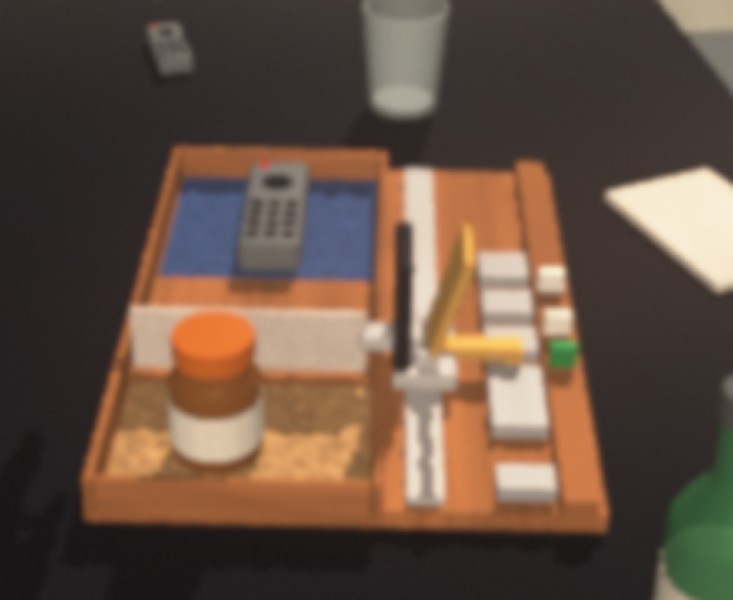

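The side view shows the remote flat with buttons up in the blue bay (275,215) and the jar upright in the cork bay (215,390). The lever is free, with its pawl in the green clip's notch (505,348), and the robot is clear of everything.

```bash
python3 -c "
from bench import r
print(r.hand_in())"
```

```text
the job is handed in; nothing more can be done
None
```

I handed the job in at about 23 s: the divider is in the green clip's notch with its lever sprung back, the jar stands upright in the cork bay, and the remote lies flat, buttons up, in the blue bay (confirmed by camera; I did not push-test the lock, and the hand-in returned no verdict).

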